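# Lock the banding wheel with its safety bolt

### The arm

A 6-joint arm with a two-finger parallel gripper is mounted at the origin on the work surface. World frame = base frame: x ahead of the robot, y to its left, z up, the work surface at z = 0. Lengths are in m, angles in rad, forces in N, time in s.
With the tool pointing down it reaches from about 0.425 to 0.95 m from the base axis. Payload 3.5 kg.
Tool frame: the origin (TCP) lies at the centre of the arm's flange, where the gripper is bolted on; the fingertips stand 173 mm ahead of it and the grasp point (between the pads) lies 155 mm ahead of it (ctrl.tcp_to_grasp is the distance from the TCP to the grasp point, in m); z points along the fingers, x is the direction in which the jaws open and shut, and the axes are right-handed (so a half turn about z gives the same grasp; the last joint's range is limited). The gripper opens to 85 mm and grips with 20 to 120 N. Pads are 22 mm wide; open, the fingers measure 114 mm over their backs; the gripper's body (76 mm by 85 mm) begins 54 mm behind the grasp point. The pads swing forward as they close: fully open they stand 13 mm farther back than shut.
Start: joints at [1.136, 0.286, 1.577, -0, 1.279, -0.15], TCP at [0.19, 0.648, 0.405] pointing down, gripper open.
Joint ranges: [-2.77, 2.77], [-0.9, 2.22], [0.21, 2.48], [-1.53, 4.67], [0.24, 2.81], [-2.84, 2.84]. Speed limits (rad/s): [2.79, 2.79, 3.14, 3.14, 3.14, 3.14].

### API

Orientations are given as a unit quaternion [x, y, z, w].
In Python, from plant import readout, imaging, ctrl, spotter gives the robot as it stands.
- The arm moves only by the tool apply_moves, never from a script. Its argument "steps" is a list of rows, each an object of numbers: "tx", "ty", "tz": the shift along the tool's x, y, z in mm; "wx", "wy", "wz": the turn, a rotation vector about the tool's x, y, z in rad. In form: [{"tx": .., "ty": .., "tz": .., "wx": .., "wy": .., "wz": ..}, ...]. A call has 1 to 12 rows; each row is the pose to reach, as a shift and turn from the pose commanded when the call began, along the tool's axes at that moment; what a row does not reach only later rows make up. A row lasts 1/10 s, in which the tool goes at most 50 mm and 8.59 degrees, less where a joint would pass 70% of its speed; a pose out of reach is approached as far as the arm can. A call with a gripper value outside its range is refused whole. "hand" is the opening, from 0 (shut) to 1 (fully open), set as the call begins (left out, the last holds). The fingers move at their own pace and stop on an object; "force" is the grip in N (left out, the last holds). Time passes only in rows, so rows that repeat a pose let the fingers close. It gives the time, the measured TCP pose, the force and the opening at its end, in the units of the state.
- readout.get_state(): the state, without advancing time (a new reading comes with each control period).
- imaging.read_camera(name): name is "scene" or "top"; returns a dict with "img" (400x640x3 uint8, red, green, blue), "vfov" (degrees; the focal length in pixels is half the picture's height over the tangent of half this angle, whatever the lens; pixels are square), "cx", "cy" (the principal point, pixels), "k1" (the pictures are not rectified: a ray, as slopes to the right and down, at radius r is drawn at 1 + k1 r^2 times it, then the intrinsics apply), "R" (3x3) and "t" (3): a world point X has camera coordinates R X + t. Camera axes: x right, y down, z forward; pixel columns grow to the right and rows downward; lengths in m; the calibration is good to about 2 mm. A picture is of the moment at which its call begins. There is no depth.
- ctrl.sign_off(): hands the job in, once; it reports no verdict.
Trained networks look in the newest picture that a camera, given by its name, has taken for a name from the list of things; names that differ only in an ending like _2 or _b are one class to them, and where a whole thing is asked for, a point or a joint stands for the part that bears it (a point fixed in the world has none). Each returns a list of dicts, best first, with "confidence" (0 to 1); they miss things now and then, are a little off and sometimes report something else, mostly with a low value. They report only what shows in the picture. A call takes as long as a camera call.
- spotter.trace(camera, label): "region" (400x640 bool, what is visible of it) and "uv" ([column, row] in pixels, amid what is visible of it).
The state is a dict: "time": time; "qpos": joint angles; "dq": joint speeds; "joint_efforts": joint torques, N m; "eef_pos": TCP position; "tcp_rot": TCP orientation; "contact_force": force on the tool from outside, world axes, zero at the start; "wrist_torque": the same for the moment, N m; "opening": opening from 0.0 (shut) to 1.0 (fully open).
Only numpy, scipy, OpenCV 4.12 (cv2) and the standard library are available. Lean on these libraries where they do the work, as an engineer would, in place of code of your own. Each camera call takes 0.05 s, during which the arm holds its last target.

### The job

Lock the banding wheel so that it cannot turn: with one fingertip hold the bolt's spring catch pressed down, and while it is held push the bolt's upright thumb plate with the other fingertip towards the wheel, until the bolt is fully home between the wheel's two stop blocks. Then let the catch spring back up to lock the bolt there, and move clear. Do not turn the wheel, and do not pick up or shift the bowl, the pots or the tools.

Things in the scene. Friction and masses are not known exactly. Their poses are not given: they have to be found in the camera images.
- fixture: Brown wooden board fixed to the table, 20 mm thick, carrying bolt, catch and wheel. Origin: on the table, under the thumb plate's centre when the bolt is fully out. x: level, along the bolt to the wheel; y: level, from the bolt to the catch; z up. Board spans x -95 to 345, y -83 to 107 mm. Steel staples, tops 47 mm above the table, 40 mm wide, bridge the bolt at x -55 and 78.
- thumb_plate (a point): Middle of the top edge of the bolt's upright steel thumb plate, 78 mm above the table. Plate: 32 mm wide in fixture y, 8 mm thick in x, 36 mm high (42 to 78 mm above the table); push its face away from the wheel, 4 mm behind this point. The bar under it is 14 mm wide, top 42 mm up; its comb of three teeth, 44 mm up, lies towards the catch. Nothing over 47 mm stands within 60 mm behind it.
- bolt (a joint): Slide of the bolt towards the wheel, m: 0 fully out, 0.027 fully home on its stop. Starts at 0 to 0.003. Friction about 2.5 N; it stays where left. With the catch up a tooth in the bolt's comb blocks it beyond about 0.004; it slides only while the catch is pressed 0.005 or more. If the catch is let up on the way, it drops into the next gap and blocks the bolt again.
- catch_top (a point): Centre of the top of the catch's press plate: flat steel, 66 mm long in fixture x, 30 mm wide in y, 6 mm thick, at fixture x -4, y 62 mm, so beside the thumb plate. Top 66 mm above the table when up. It moves only straight down, over a housing 46 mm high. It is long enough for a fingertip to slide along it while pressing.
- catch (a joint): How far the catch is pressed down, m: 0 up, 0.012 on its lower stop. Pressing anywhere on its plate works: about 3 N to start, 8 N at the stop. From 0.005 on it frees the bolt; 0.006 to 0.011 is a good depth. Let go, it springs back to 0 if its tooth meets a gap of the comb, as it does with the bolt at 0.0255 or more, and then locks it.
- wheel (a joint): Turn of the wheel, rad, counter-clockwise from above. Aluminium disc, 200 mm across, top 62 mm above the table, axis at fixture x 238, y 0. Two stop blocks, 24 x 14 x 22 mm, tops 50 mm up, stand out from its rim with a 22 mm gap that faces the 14 mm wide bolt at 0. Starts within 0.02 of 0; turns stiffly.
- keeper (a point): Middle of the gap between the two stop blocks when the wheel is at 0, 36 mm above the table, 129 mm from the thumb plate's drawn-out position.
- bowl: Terracotta bowl, 170 mm across the rim, 65 mm high, loose on the wheel, near its middle. Origin: centre of its underside. Leave alone.
- pinch_pot: Small terracotta cup, 52 mm across, 40 mm high, loose on the board between the catch plate and the wheel. Origin: centre of its underside. Leave alone.
- brush: Brush, 150 mm long and under 30 mm high, lying on the board along the bolt, on the side away from the catch. Origin: its underside, middle of its length. Leave alone.
- mug: White ceramic mug, 80 mm across, 90 mm high, on the table well clear of the board. Origin: centre of its underside. Leave alone.
- glaze_jar: Closed white jar, 72 mm across, 90 mm high, on the table well clear of the board. Origin: centre of its underside. Leave alone.
- plaster_puck: Plaster disc, 70 mm across, 30 mm high, on the table. Origin: centre of its underside. Leave alone.
- scraper: Spatula, 190 mm long, lying on the table. Origin: its underside, middle of its length. Leave alone.

How it is judged:
On the way, in this order (a step that is already met when the one before it is completed fails the run):
1. the catch is held down by a finger while the bolt is on its way (value of joint bolt between 0.008 and 0.022 m and value of joint catch above 0.004 m and contact force between the fingers and catch above 0.5 N), for 0.04 s.
2. the bolt is fully home with the catch still held down (value of joint bolt above 0.0253 m and value of joint catch above 0.004 m and contact force between the fingers and catch above 0.5 N), for 0.04 s.
At the end, for the whole second after the job is handed in: The bolt is home (0.0253 m or more of its 0.027 m), the catch has sprung up to within 1.5 mm and locks it, the wheel is within 0.05 rad of its zero, and the bowl, pots and tools are within 20 mm of where they stood (value of joint bolt above 0.0253 m and value of joint catch below 0.0015 m and value of joint wheel between -0.05 and 0.05 rad and distance of each of bowl, pinch_pot, brush, mug, glaze_jar, plaster_puck, scraper from where it was at the start of the episode below 0.02 m); the robot touches nothing.
It fails at once if the wheel is turned by more than 0.08 rad (value of joint wheel above 0.08 rad or value of joint wheel below -0.08 rad).
It fails at once if the bowl, a pot or a tool is picked up or shifted by more than 20 mm (distance of any of bowl, pinch_pot, brush, mug, glaze_jar, plaster_puck, scraper from where it was at the start of the episode above 0.02 m).
It also fails if it takes over 35 s, if anything falls off the work surface, if the arm or the gripper's body presses on something with over 40 N, if the wrist force passes 120 N, or if a joint passes its speed limit or range.

## Working session

There is one attempt and no reset: what is moved stays moved. The work goes in short steps, Python scripts to look and compute and a tool call to move; the robot and the scene stay as the last step left them, time stands still between calls to the robot, and variables do not carry over. Pictures are saved under pics/ and viewed, and the job is handed in when it is done.

Besides the shell and the picture viewer there is one more tool, called after "Request:" as name(argument=value, ...) on one line, values as JSON. apply_moves: Moves the arm, as the interface text tells. Its arguments: {"type":"object","properties":{"steps":{"type":"array","items":{"type":"object","properties":{"tx":{"type":"number"},"ty":{"type":"number"},"tz":{"type":"number"},"wx":{"type":"number"},"wy":{"type":"number"},"wz":{"type":"number"}}}},"hand":{"type":"number"},"force":{"type":"number"}},"required":["steps"]}

```bash
mkdir -p pics; ls
python3 - <<'E'
from plant import readout, imaging, ctrl, spotter
import cv2
s=readout.get_state(); print(s); print(ctrl.tcp_to_grasp)
for n in("scene","top"):
    c=imaging.read_camera(n); cv2.imwrite(f"pics/{n}0.png",c["img"][:,:,::-1])
    print(n,{k:v for k,v in c.items() if k!="img"})
    for l in("thumb_plate","catch_top","wheel","bowl","pinch_pot","fixture","brush"):
        for d in spotter.trace(n,l)[:2]: print(l,d["confidence"],d["uv"],d["region"].sum())
E
```

```text
pics
{'time': 0.0, 'qpos': array([ 1.13601343e+00,  2.87209512e-01,  1.57819472e+00, -1.34791060e-05,
        1.27860130e+00, -1.50016896e-01]), 'dq': array([-0.00092472, -0.0015274 , -0.00070697,  0.00129881,  0.00202773,
       -0.00044073]), 'joint_efforts': array([ 7.56440950e-04, -4.05992639e+01, -2.92619956e+01, -8.47392539e-05,
        5.99152714e-03, -2.72431225e-05]), 'eef_pos': array([0.18950594, 0.6475899 , 0.40330785]), 'tcp_rot': array([ 8.00289722e-01,  5.99612295e-01, -1.05972141e-03,  5.76654333e-04]), 'contact_force': array([-0.57049312,  0.05374127,  0.28198324]), 'wrist_torque': array([0.0030464 , 0.00325815, 0.08158174]), 'opening': 0.9988725882730553}
0.1547
scene {'vfov': 53.58533568799888, 'cx': 318.9385907239244, 'cy': 199.79768218634544, 'k1': -0.04478959505238503, 'R': array([[ 0.04174739,  0.9989985 , -0.01609827],
       [ 0.75476386, -0.04209022, -0.65464489],
       [-0.65466684,  0.01517932, -0.75576512]]), 't': array([-0.02689879, -0.38166773,  1.3610743 ])}
thumb_plate 0.83 [366.8, 179.6] 334
thumb_plate 0.65 [294.4, 170.2] 1844
catch_top 0.86 [375.9, 189.7] 266
wheel 0.73 [294.2, 168.8] 1828
bowl 0.65 [282.7, 137.4] 2508
bowl 0.54 [373.3, 177.9] 462
pinch_pot 0.96 [332.6, 191.8] 404
fixture 0.74 [339.1, 177.3] 7518
brush 0.56 [372.4, 162.9] 544
top {'vfov': 57.15077100146651, 'cx': 312.52798142575557, 'cy': 201.41239244398, 'k1': -0.08272185379439263, 'R': array([[ 0.01596228, -0.99971265,  0.01788381],
       [-0.98093501, -0.01912206, -0.19339299],
       [ 0.19367939, -0.01445586, -0.98095837]]), 't': array([-0.01677428,  0.55914231,  1.05325195])}
thumb_plate 0.69 [257.2, 231.9] 267
catch_top 0.52 [264.3, 210.1] 259
wheel 0.63 [262.1, 209.0] 256
wheel 0.62 [305.7, 243.2] 637
bowl 0.59 [334.3, 252.7] 2945
pinch_pot 0.73 [299.1, 217.5] 217
fixture 0.57 [274.5, 232.6] 5554
fixture 0.53 [415.5, 195.5] 711
brush 0.89 [254.5, 248.7] 540
brush 0.59 [441.9, 237.9] 850
```

Run:
```python
import cv2
a=cv2.imread("pics/scene0.png");b=cv2.imread("pics/top0.png")
cv2.imwrite("pics/scene0z.png",cv2.resize(a[110:230,220:420],None,fx=4,fy=4,interpolation=cv2.INTER_CUBIC))
cv2.imwrite("pics/top0z.png",cv2.resize(b[170:310,190:390],None,fx=4,fy=4,interpolation=cv2.INTER_CUBIC))
```

```text
(no output)
```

View pics/scene0.png

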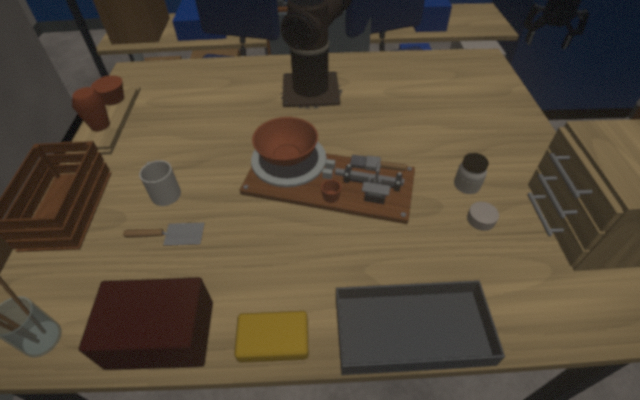

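View pics/top0.png

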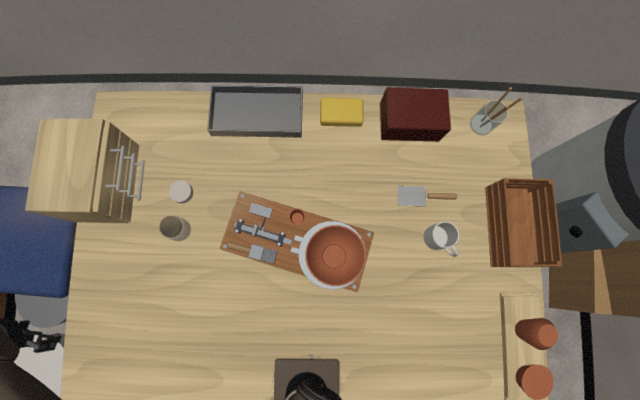

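```bash
sleep 1
```

```text
(no output)
```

View pics/scene0z.png

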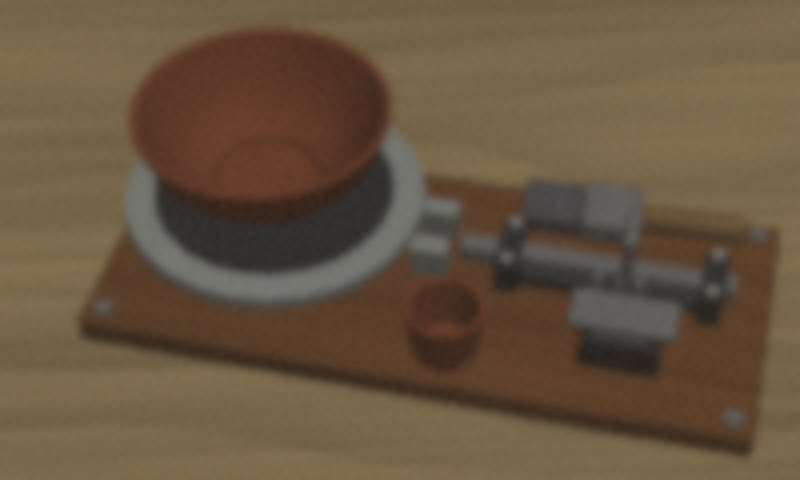

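View pics/top0z.png

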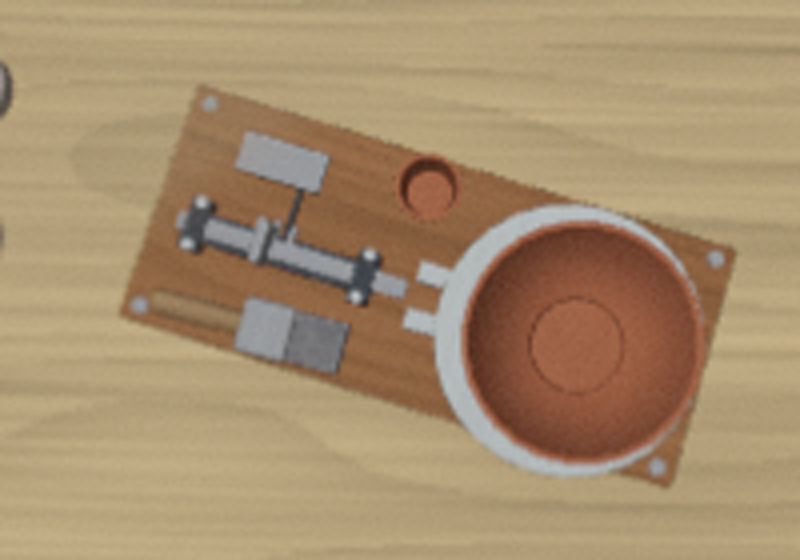

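The scene view shows the board right of centre: thumb plate about (377,178), catch plate (376,189), pinch pot (331,191). In the top view, the thumb plate is about (256,230), the catch plate (261,210), and the bolt points right and down towards the stop blocks. Next I'll fit the fixture pose from the board and plate corners.

```bash
cat > h.py <<'E'
import numpy as np, cv2
from scipy.optimize import least_squares
from scipy.spatial.transform import Rotation as Ro
CAM={}
def proj(c,X):
    p=np.atleast_2d(X)@np.array(c["R"]).T+c["t"]; s=p[:,:2]/p[:,2:]
    r2=(s**2).sum(1,keepdims=True); s=s*(1+c["k1"]*r2); f=200/np.tan(np.radians(c["vfov"])/2)
    return s*f+[c["cx"],c["cy"]]
def fx2w(p,F):
    F=np.atleast_2d(F)/1000.; a=p[2]; 
    return np.c_[p[0]+np.cos(a)*F[:,0]-np.sin(a)*F[:,1],p[1]+np.sin(a)*F[:,0]+np.cos(a)*F[:,1],F[:,2]]
E
python3 - <<'E'
from h import *
from plant import imaging
top=imaging.read_camera("top");sc=imaging.read_camera("scene")
T=[((-95,107,20),(200,86)),((345,107,20),(735,250)),((345,-83,20),(672,488)),((-95,-83,20),(121,315)),
((-37,77,66),(245,132)),((29,77,66),(330,157)),((29,47,66),(318,192)),((-37,47,66),(235,158))]
S=[((-95,107,20),(751,440)),((-95,-83,20),(777,228)),((345,107,20),(82,322)),
((29,77,66),(568,325)),((-37,77,66),(672,340)),((29,47,66),(580,290)),((-37,47,66),(683,303))]
def un(l,off): return np.array([a for a,_ in l],float),(np.array([b for _,b in l])+.5)/4-.5+off
TF,Tp=un(T,[190,170]);SF,Sp=un(S,[220,110])
def res(p,which=3):
    o=[]
    if which&1:o.append((proj(top,fx2w(p,TF))-Tp).ravel())
    if which&2:o.append((proj(sc,fx2w(p,SF))-Sp).ravel())
    return np.concatenate(o)
for w in(1,2,3):
    r=least_squares(res,[.5,.1,-1.8],args=(w,),loss="soft_l1"); print(w,r.x,np.abs(r.fun).max(),np.sqrt((r.fun**2).mean()))
p=r.x; print(res(p).reshape(-1,2).round(2))
np.save("p.npy",p)
print(fx2w(p,[(0,0,78),(-4,62,66),(129,0,36)]))
# overlay
for n,c in(("top",top),("scene",sc)):
    img=cv2.resize(c["img"][:,:,::-1],None,fx=4,fy=4,interpolation=cv2.INTER_CUBIC)
    for col,pts in(((0,0,255),[(-4,-16,78),(-4,16,78),(4,16,78),(4,-16,78)]),((0,255,0),[(-37,77,66),(29,77,66),(29,47,66),(-37,47,66)]),((255,0,0),[(-95,107,20),(345,107,20),(345,-83,20),(-95,-83,20)]),
      ((255,255,0),[(238+100*np.cos(t),100*np.sin(t),62) for t in np.linspace(0,6.28,40)])):
        cv2.polylines(img,[((proj(c,fx2w(p,pts))+.5)*4-.5).round().astype(int)],True,col,1)
    o=(190,170) if n=="top" else (220,110)
    cv2.imwrite(f"pics/ov_{n}.png",img[o[1]*4:o[1]*4+560,o[0]*4:o[0]*4+800])
E
```

```text
1 [ 0.46770201  0.16154995 -1.85196511] 2.295618693323604 0.7939428080165987
2 [ 0.4716587   0.1578513  -1.85228666] 1.9456902431752212 0.89681263113992
3 [ 0.46955374  0.16003708 -1.85472627] 1.950251705196365 1.0171814554198222
[[ 0.1  -1.34]
 [ 1.51 -0.69]
 [ 0.36  0.11]
 [-0.69 -0.49]
 [ 1.1  -1.29]
 [ 0.83 -1.03]
 [ 0.64 -0.25]
 [ 0.32  1.67]
 [ 1.88 -0.04]
 [ 1.95 -0.53]
 [-1.01 -0.79]
 [ 0.46 -1.55]
 [ 1.57 -0.72]
 [-0.48 -1.51]
 [ 0.36 -0.36]]
[[0.46955374 0.16003708 0.078     ]
 [0.5301919  0.14650884 0.066     ]
 [0.43341691 0.03620198 0.036     ]]
```

```bash
sleep 8
```

```text
(no output)
```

View pics/ov_top.png

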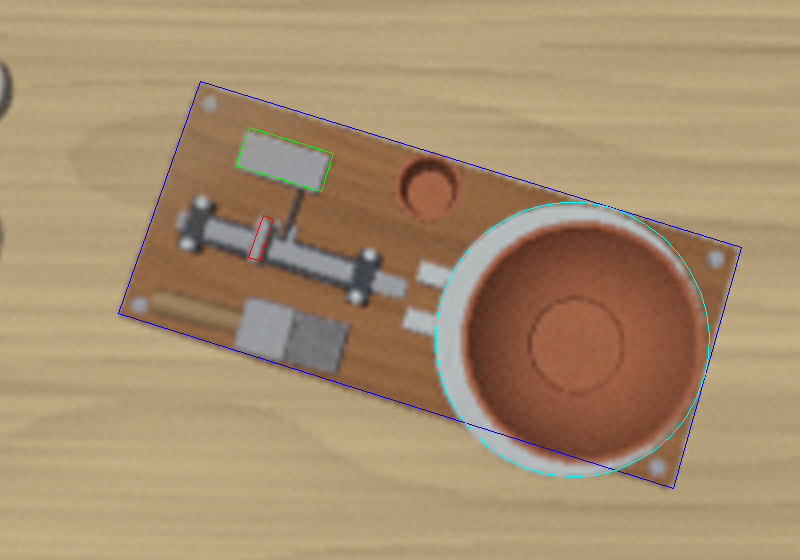

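View pics/ov_scene.png

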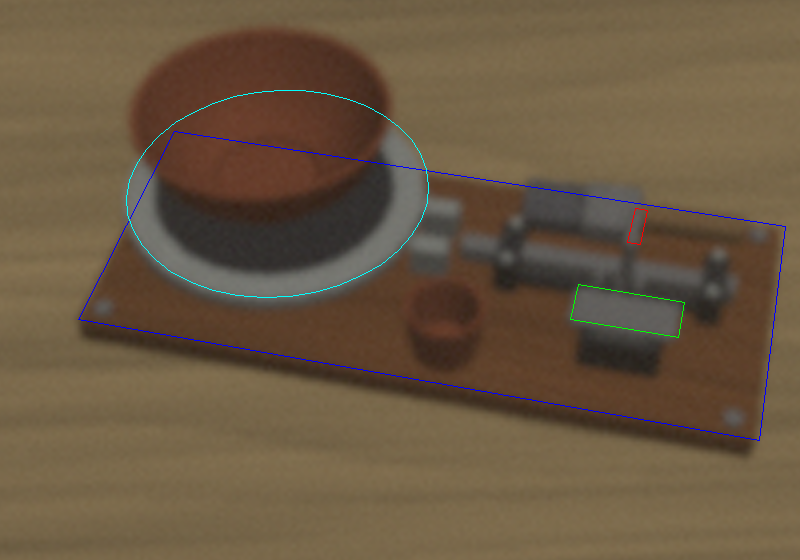

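The overlay matches the board, catch plate and wheel rim to about 1 px (2–3 mm). Plan: keep the tool vertical with the jaws along fixture y. One fingertip goes on the catch plate at y≈62 and the other behind the thumb plate at y≈0. I'll lower, then slide in +x.

```bash
cat >> h.py <<'E'
def frame(p):  # fixture->world rot
    return Ro.from_euler("z",p[2])
def goal(p,fx,fy,z,s,flip=None):
    """tool vertical, jaw axis along fixture +-y; returns shift mm, rotvec in tool axes"""
    R0=Ro.from_quat(s["tcp_rot"]); best=None
    for sg in(1,-1):
        X=frame(p).apply([0,sg,0]); Z=np.array([0,0,-1.]); Y=np.cross(Z,X)
        Rt=Ro.from_matrix(np.c_[X,Y,Z]); rv=(R0.inv()*Rt).as_rotvec()
        if best is None or np.linalg.norm(rv)<np.linalg.norm(best[1]): best=(sg,rv)
    P=fx2w(p,[(fx,fy,z)])[0]
    return R0.inv().apply(P-s["eef_pos"])*1000,best,P
def tofix(p,P):
    return frame(p).inv().apply(np.array(P)-[p[0],p[1],0])*1000
E
python3 - <<'E'
from h import *
from plant import readout
s=readout.get_state();p=np.load("p.npy")
print(goal(p,-22,31,310,s),s["time"], Ro.from_quat(s["tcp_rot"]).as_matrix().round(3))
E
```

```text
(array([-367.46394124,  436.70584663,   94.71589466]), (1, array([-5.94710463e-05, -7.65532273e-06,  1.56996118e+00])), array([0.50547542, 0.1724722 , 0.31      ])) 0.9 [[ 0.281  0.96  -0.   ]
 [ 0.96  -0.281  0.   ]
 [ 0.    -0.    -1.   ]]
```

Request:
apply_moves(hand=0.565, steps=[{"tx":-31,"ty":36,"tz":0,"wz":0.13},{"tx":-61,"ty":73,"tz":0,"wz":0.26},{"tx":-92,"ty":109,"tz":0,"wz":0.39},{"tx":-122,"ty":145,"tz":0,"wz":0.52},{"tx":-153,"ty":182,"tz":10,"wz":0.65},{"tx":-184,"ty":218,"tz":20,"wz":0.78},{"tx":-214,"ty":255,"tz":30,"wz":0.92},{"tx":-245,"ty":291,"tz":40,"wz":1.05},{"tx":-276,"ty":328,"tz":50,"wz":1.18},{"tx":-306,"ty":364,"tz":60,"wz":1.31},{"tx":-337,"ty":400,"tz":70,"wz":1.44},{"tx":-367,"ty":437,"tz":80,"wz":1.57}])

```text
$.steps[0]: bad value
```

Run:
```python
from h import *
from plant import readout,imaging
p=np.load("p.npy")
for n in("top","scene"):
    c=imaging.read_camera(n)
    o=(190,170) if n=="top" else (220,60)
    cv2.imwrite(f"pics/a_{n}.png",cv2.resize(c["img"][o[1]:o[1]+150,o[0]:o[0]+200,::-1],None,fx=4,fy=4,interpolation=cv2.INTER_CUBIC))
s=readout.get_state()
print(s["time"],s["qpos"].round(3),s["opening"],s["contact_force"]);print(tofix(p,s["eef_pos"]));print(goal(p,-22,31,310,s))
```

```text
1.0 [ 1.136  0.286  1.577 -0.     1.279 -0.15 ] 1.0026392884848034 [ 0.10941822  0.42426071 -0.38720911]
[-389.81239024 -405.37430321  404.73365148]
(array([-367.43761989,  436.68707756,   94.74673308]), (1, array([ 2.52598786e-05, -3.38504687e-06,  1.56994083e+00])), array([0.50547542, 0.1724722 , 0.31      ]))
```

```bash
sleep 8
```

```text
(no output)
```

View pics/a_top.png

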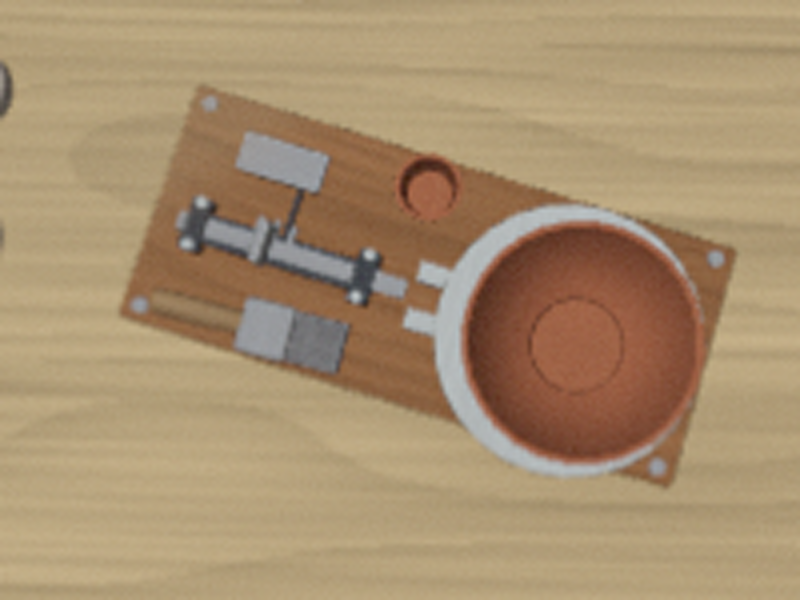

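View pics/a_scene.png

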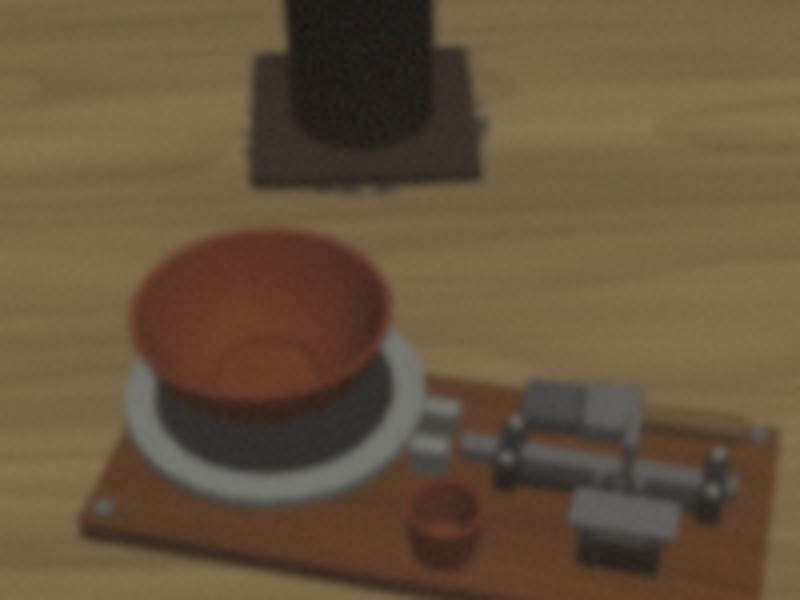

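The arm didn't move: the rows were refused, so they probably need all six keys. Both pictures are unchanged, with the thumb plate still at zoomed (262,240), right on the fitted position.

Request:
apply_moves(hand=0.565, steps=[{"tx":-31,"ty":36,"tz":0,"wx":0,"wy":0,"wz":0.13},{"tx":-61,"ty":73,"tz":0,"wx":0,"wy":0,"wz":0.26},{"tx":-92,"ty":109,"tz":0,"wx":0,"wy":0,"wz":0.39},{"tx":-122,"ty":145,"tz":0,"wx":0,"wy":0,"wz":0.52},{"tx":-153,"ty":182,"tz":10,"wx":0,"wy":0,"wz":0.65},{"tx":-184,"ty":218,"tz":20,"wx":0,"wy":0,"wz":0.78},{"tx":-214,"ty":255,"tz":30,"wx":0,"wy":0,"wz":0.92},{"tx":-245,"ty":291,"tz":40,"wx":0,"wy":0,"wz":1.05},{"tx":-276,"ty":328,"tz":50,"wx":0,"wy":0,"wz":1.18},{"tx":-306,"ty":364,"tz":60,"wx":0,"wy":0,"wz":1.31},{"tx":-337,"ty":400,"tz":70,"wx":0,"wy":0,"wz":1.44},{"tx":-367,"ty":437,"tz":80,"wx":0,"wy":0,"wz":1.57}])

```text
time: 2.2
eef_pos: [0.5066, 0.171, 0.3248]
tcp_rot: [0.99, -0.144, 0.0, -0.0]
contact_force: [0.5, 0.3, -0.8]
opening: 0.562
```

```bash
cat > look.py <<'E'
import sys
from h import *
from plant import readout,imaging
p=np.load("p.npy"); tag=sys.argv[1]
for n in sys.argv[2:]:
    c=imaging.read_camera(n)
    o=(190,170) if n=="top" else (260,90)
    cv2.imwrite(f"pics/{tag}_{n}.png",cv2.resize(c["img"][o[1]:o[1]+150,o[0]:o[0]+200,::-1],None,fx=4,fy=4,interpolation=cv2.INTER_CUBIC))
s=readout.get_state()
print("t",s["time"],"q",s["qpos"].round(3),"op",round(s["opening"],3),"F fixture",frame(p).inv().apply(s["contact_force"]).round(2));print("tcp fix",tofix(p,s["eef_pos"]).round(1))
g=goal(p,-22,31,s["eef_pos"][2]*1000,s);print("to (-22,31):",g[0].round(1),g[1][0],g[1][1].round(4))
E
python3 look.py b scene top
```

```text
t 2.3 q [ 0.131  0.062  1.989 -0.002  1.091  0.424] op 0.564 F fixture [-1.29 -0.35 -0.79]
tcp fix [-19.1  34.5 323.7]
to (-22,31): [-3.6 -2.9 -0. ] 1 [ 0.0015  0.0001 -0.0081]
```

```bash
sleep 12
```

```text
(no output)
```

View pics/b_scene.png

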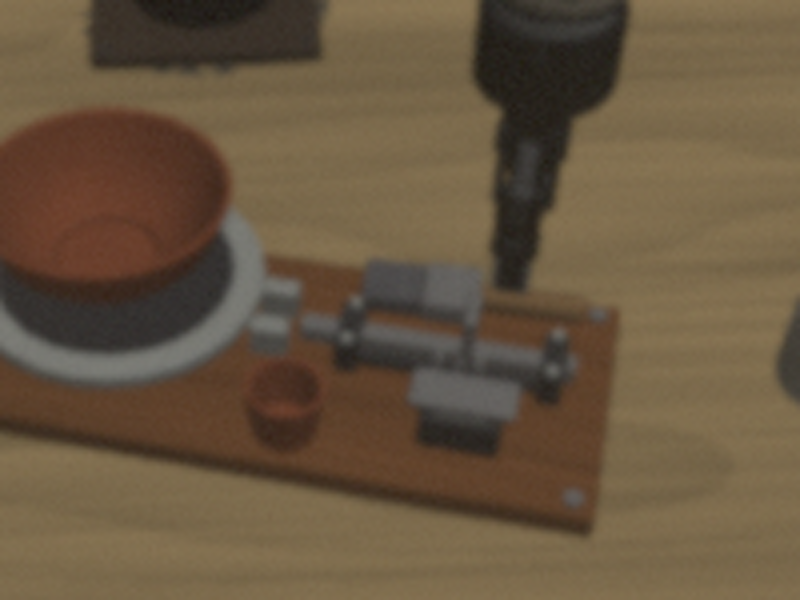

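View pics/b_top.png

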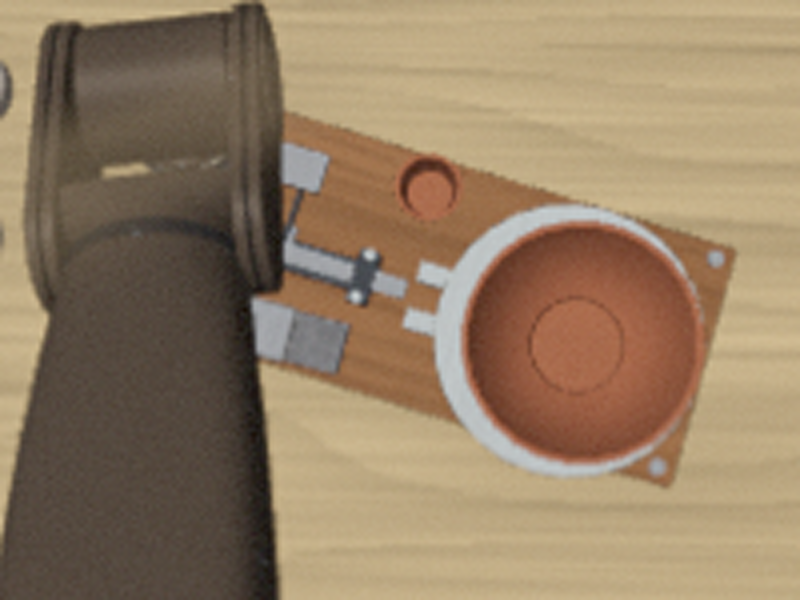

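The arm is over the catch and thumb plate: the front fingertip shows at zoomed scene (512,290), and the top view is blocked by the arm. I'll correct x, y and yaw, then lower to just above the plate.

Request:
apply_moves(steps=[{"tx":-2,"ty":-1.5,"tz":25,"wx":0,"wy":0,"wz":-0.008},{"tx":-3.5,"ty":-3,"tz":50,"wx":0,"wy":0,"wz":-0.008},{"tx":-3.5,"ty":-3,"tz":65,"wx":0,"wy":0,"wz":-0.008},{"tx":-3.5,"ty":-3,"tz":70,"wx":0,"wy":0,"wz":-0.008},{"tx":-3.5,"ty":-3,"tz":70,"wx":0,"wy":0,"wz":-0.008}])

```text
time: 2.8
eef_pos: [0.5032, 0.177, 0.2544]
tcp_rot: [0.991, -0.137, -0.001, 0.0]
contact_force: [-1.0, -0.4, 0.5]
opening: 0.567
```

```bash
python3 look.py c scene
python3 - <<'E'
from h import *
from plant import imaging,readout
p=np.load("p.npy");c=imaging.read_camera("scene");s=readout.get_state();f=tofix(p,s["eef_pos"])
for tip in(160,167,173): print(tip,((proj(c,fx2w(p,[(f[0],f[1]+31,f[2]-tip),(f[0],f[1]-31,f[2]-tip)]))-[260,90])*4).round())
E
```

```text
t 2.85 q [ 0.148  0.155  2.031 -0.     0.956  0.423] op 0.569 F fixture [ 0.17 -0.12  0.33]
tcp fix [-25.8  27.9 255.3]
to (-22,31): [3.1 3.9 0. ] 1 [-0.0003 -0.0007  0.0087]
160 [[508. 357.]
 [521. 287.]]
167 [[507. 365.]
 [519. 295.]]
173 [[505. 372.]
 [518. 302.]]
```

```bash
sleep 8
```

```text
(no output)
```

View pics/c_scene.png

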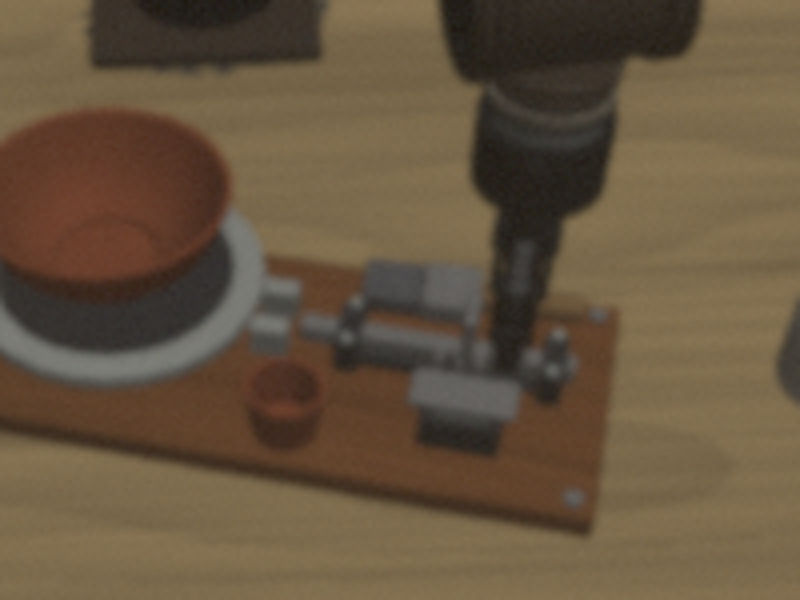

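The front tip is at zoomed (507,370), just past the back edge of the catch plate, and the measured x,y is 3–4 mm short. I'll move forward and lower.

Request:
apply_moves(steps=[{"tx":3,"ty":4,"tz":3,"wx":0,"wy":0,"wz":0.008},{"tx":3,"ty":4,"tz":10,"wx":0,"wy":0,"wz":0.008},{"tx":3,"ty":4,"tz":14,"wx":0,"wy":0,"wz":0.008},{"tx":3,"ty":4,"tz":14,"wx":0,"wy":0,"wz":0.008},{"tx":3,"ty":4,"tz":14,"wx":0,"wy":0,"wz":0.008}])

```text
time: 3.4
eef_pos: [0.5051, 0.172, 0.2405]
tcp_rot: [0.99, -0.142, -0.0, 0.0]
contact_force: [-0.1, -0.4, 0.0]
opening: 0.573
```

```bash
python3 look.py d scene
```

```text
t 3.45 q [0.138 0.178 2.036 0.    0.928 0.422] op 0.562 F fixture [-0.13  0.35  0.14]
tcp fix [-21.5  30.9 240.7]
to (-22,31): [ 0.1 -0.5 -0. ] 1 [ 0.      0.0001 -0.0001]
```

```bash
sleep 5
```

```text
(no output)
```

View pics/d_scene.png

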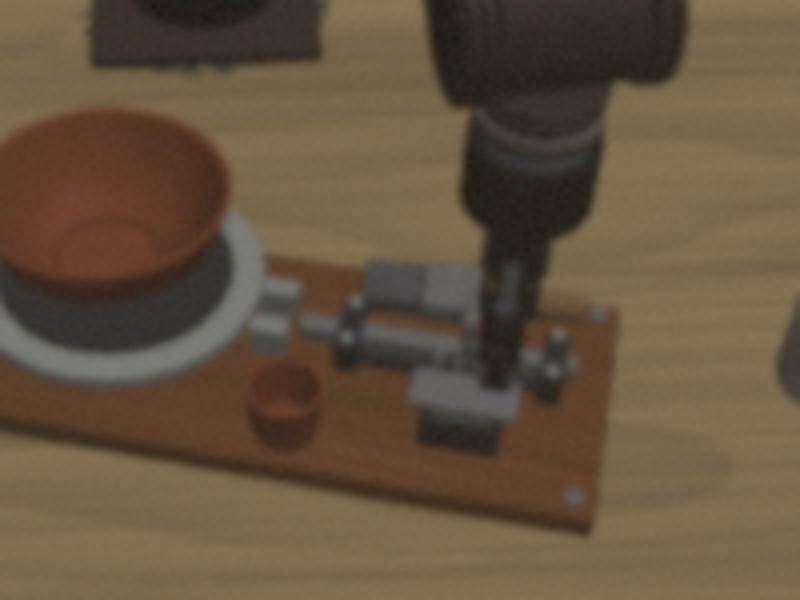

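The front tip is now over the plate at zoomed (495,385) and the rear finger is just behind the thumb plate. I'll feel for contact in small steps.

Request:
apply_moves(steps=[{"tx":0,"ty":0,"tz":2,"wx":0,"wy":0,"wz":0},{"tx":0,"ty":0,"tz":4,"wx":0,"wy":0,"wz":0},{"tx":0,"ty":0,"tz":4,"wx":0,"wy":0,"wz":0}])

```text
time: 3.75
eef_pos: [0.5053, 0.172, 0.2368]
tcp_rot: [0.99, -0.141, 0.0, -0.0]
contact_force: [-0.2, 0.3, -0.5]
opening: 0.565
```

Request:
apply_moves(steps=[{"tx":0,"ty":0,"tz":2,"wx":0,"wy":0,"wz":0},{"tx":0,"ty":0,"tz":2,"wx":0,"wy":0,"wz":0}])

```text
time: 3.95
eef_pos: [0.5053, 0.172, 0.235]
tcp_rot: [0.99, -0.142, 0.0, -0.0]
contact_force: [-0.7, -0.8, 3.2]
opening: 0.567
```

Request:
apply_moves(steps=[{"tx":0,"ty":0,"tz":2,"wx":0,"wy":0,"wz":0},{"tx":0,"ty":0,"tz":2,"wx":0,"wy":0,"wz":0}])

```text
time: 4.15
eef_pos: [0.5053, 0.172, 0.2329]
tcp_rot: [0.99, -0.142, 0.0, -0.0]
contact_force: [-1.0, -0.2, 4.3]
opening: 0.565
```

Contact came at TCP z≈0.2355 (tip about 66 mm up, as expected). I'll press to about 8.5 mm.

Request:
apply_moves(steps=[{"tx":0,"ty":0,"tz":3,"wx":0,"wy":0,"wz":0},{"tx":0,"ty":0,"tz":6,"wx":0,"wy":0,"wz":0},{"tx":0,"ty":0,"tz":6,"wx":0,"wy":0,"wz":0},{"tx":0,"ty":0,"tz":6,"wx":0,"wy":0,"wz":0}])

```text
time: 4.55
eef_pos: [0.5054, 0.1721, 0.2271]
tcp_rot: [0.99, -0.142, 0.0, -0.0]
contact_force: [-2.1, -0.9, 5.8]
opening: 0.563
```

```bash
python3 look.py e scene; python3 -c "
from plant import readout;print(readout.get_state()['contact_force'])"
```

```text
t 4.6 q [ 0.138  0.2    2.04  -0.     0.901  0.422] op 0.562 F fixture [ 0.64 -1.28  4.71]
tcp fix [-21.6  31.1 227.2]
to (-22,31): [-0.1 -0.4  0. ] 1 [-0.0002 -0.0005 -0.    ]
[-1.40424981 -0.25962422  4.71218725]
```

```bash
sleep 5
```

```text
(no output)
```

View pics/e_scene.png

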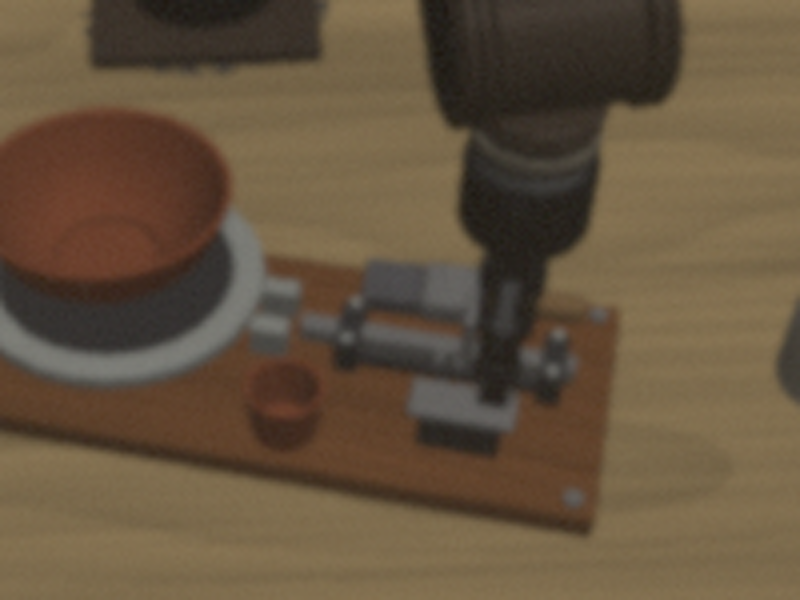

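The plate has visibly gone down (near edge now at zoomed row ~430, was ~418) and the fingertip is on it. Now I'll push along tool +y (fixture +x).

Request:
apply_moves(steps=[{"tx":0,"ty":2,"tz":0,"wx":0,"wy":0,"wz":0},{"tx":0,"ty":4,"tz":0,"wx":0,"wy":0,"wz":0},{"tx":0,"ty":6,"tz":0,"wx":0,"wy":0,"wz":0},{"tx":0,"ty":8,"tz":0,"wx":0,"wy":0,"wz":0},{"tx":0,"ty":10,"tz":0,"wx":0,"wy":0,"wz":0},{"tx":0,"ty":12,"tz":0,"wx":0,"wy":0,"wz":0},{"tx":0,"ty":14,"tz":0,"wx":0,"wy":0,"wz":0},{"tx":0,"ty":15,"tz":0,"wx":0,"wy":0,"wz":0}])

```text
time: 5.4
eef_pos: [0.5022, 0.1588, 0.2282]
tcp_rot: [0.99, -0.142, 0.003, -0.003]
contact_force: [2.5, 8.2, 5.6]
opening: 0.563
```

```bash
python3 look.py f scene top
```

```text
t 5.5 q [0.113 0.183 2.058 0.005 0.893 0.395] op 0.565 F fixture [-6.55 -0.94  5.4 ]
tcp fix [ -7.9  31.7 228.2]
to (-22,31): [ -0.7 -14.1   0.1] 1 [-0.0062 -0.0051 -0.0013]
```

```bash
sleep 5
```

```text
(no output)
```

View pics/f_scene.png

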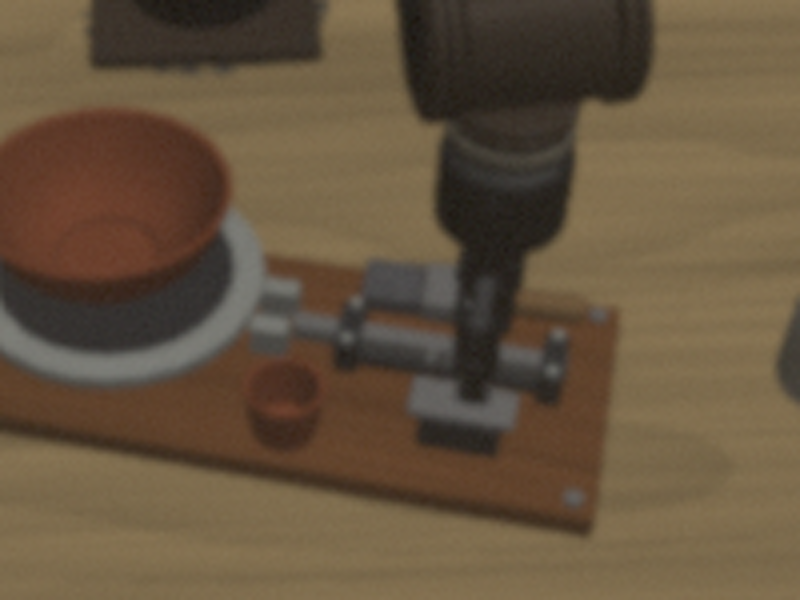

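View pics/f_top.png

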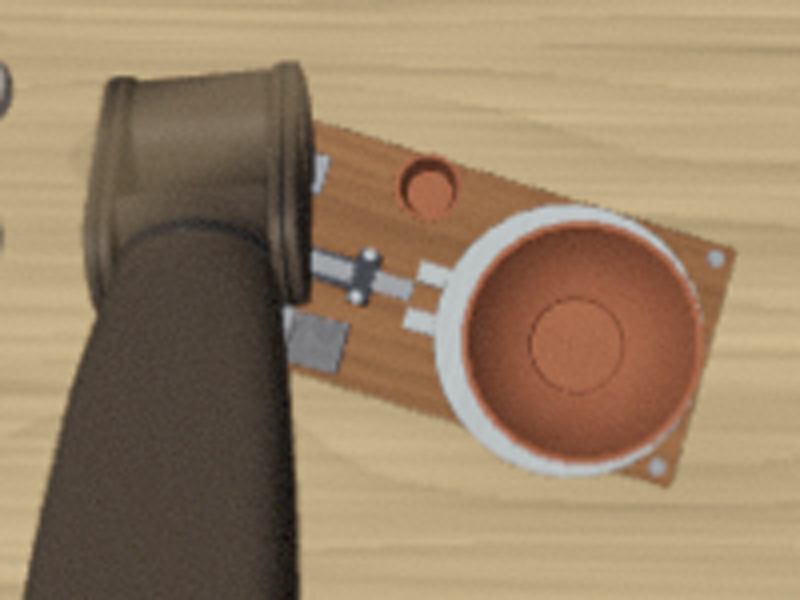

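The bolt tip has advanced about 5 mm, from zoomed top (405,288) to (413,291). It's now entering the gap between the blocks and the force is modest. I'll press 1 mm more and keep pushing.

Request:
apply_moves(steps=[{"tx":0,"ty":1,"tz":1,"wx":0,"wy":0,"wz":0},{"tx":0,"ty":2.5,"tz":1,"wx":0,"wy":0,"wz":0},{"tx":0,"ty":4,"tz":1,"wx":0,"wy":0,"wz":0},{"tx":0,"ty":4,"tz":1,"wx":0,"wy":0,"wz":0}])

```text
time: 5.9
eef_pos: [0.5013, 0.155, 0.2276]
tcp_rot: [0.99, -0.142, 0.003, -0.003]
contact_force: [1.5, 7.3, 6.7]
opening: 0.566
```

```bash
python3 look.py g scene top
```

```text
t 6.0 q [0.106 0.18  2.063 0.005 0.891 0.388] op 0.564 F fixture [-7.42 -0.25  5.34]
tcp fix [ -4.1  31.8 227.6]
to (-22,31): [ -0.9 -17.9   0.1] 1 [-0.0064 -0.0055 -0.0011]
```

```bash
sleep 5
```

```text
(no output)
```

View pics/g_top.png

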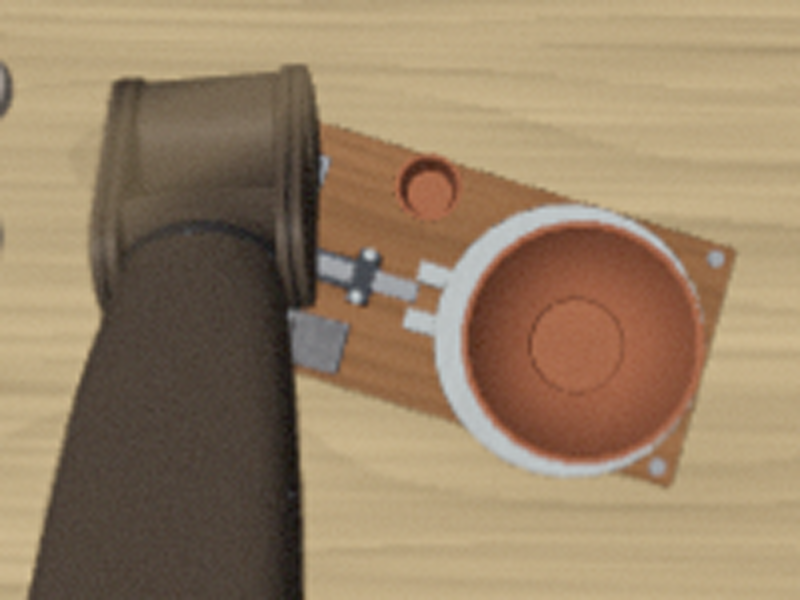

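The bolt tip is now at about (418,293) and moving freely under steady friction. I'll carry on.

Request:
apply_moves(steps=[{"tx":0,"ty":1.5,"tz":0.5,"wx":0,"wy":0,"wz":0},{"tx":0,"ty":3,"tz":0.5,"wx":0,"wy":0,"wz":0},{"tx":0,"ty":4.5,"tz":0.5,"wx":0,"wy":0,"wz":0},{"tx":0,"ty":6,"tz":0.5,"wx":0,"wy":0,"wz":0},{"tx":0,"ty":7.5,"tz":0.5,"wx":0,"wy":0,"wz":0},{"tx":0,"ty":9,"tz":0.5,"wx":0,"wy":0,"wz":0},{"tx":0,"ty":10,"tz":0.5,"wx":0,"wy":0,"wz":0},{"tx":0,"ty":10,"tz":0.5,"wx":0,"wy":0,"wz":0}])

```text
time: 6.8
eef_pos: [0.4986, 0.1455, 0.2273]
tcp_rot: [0.99, -0.142, 0.003, -0.003]
contact_force: [1.1, 7.2, 7.2]
opening: 0.561
```

Request:
apply_moves(steps=[{"tx":0,"ty":1,"tz":0,"wx":0,"wy":0,"wz":0},{"tx":0,"ty":2,"tz":0,"wx":0,"wy":0,"wz":0},{"tx":0,"ty":2,"tz":0,"wx":0,"wy":0,"wz":0}])

```text
time: 7.1
eef_pos: [0.498, 0.1436, 0.2273]
tcp_rot: [0.99, -0.142, 0.003, -0.003]
contact_force: [1.2, 7.9, 7.2]
opening: 0.567
```

```bash
python3 look.py h top scene
```

```text
t 7.2 q [0.084 0.167 2.079 0.005 0.888 0.366] op 0.564 F fixture [-7.6  -0.29  7.95]
tcp fix [  7.8  31.9 227.3]
to (-22,31): [ -1.  -29.8   0.2] 1 [-0.0066 -0.0058 -0.0012]
```

```bash
sleep 5
```

```text
(no output)
```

View pics/h_top.png

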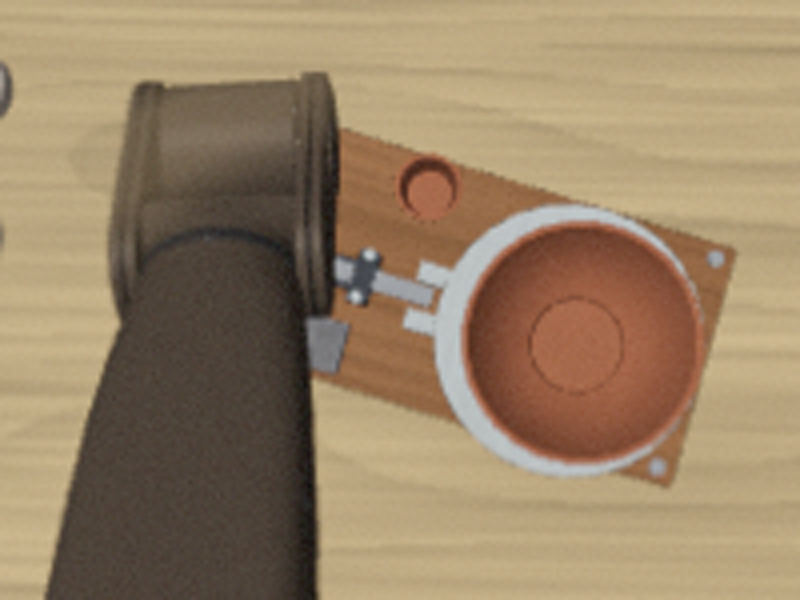

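View pics/h_scene.png

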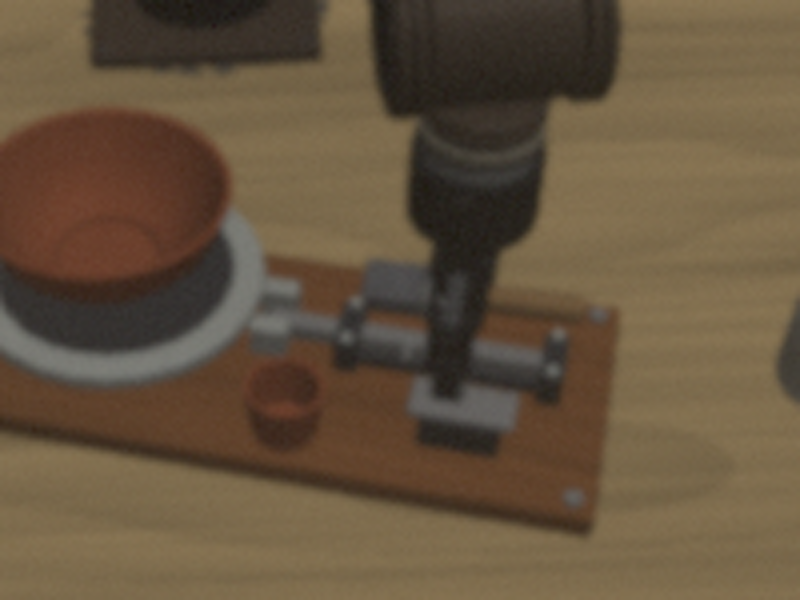

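The bolt tip is at about (434,297), well between the blocks, at an estimated 22 mm. I'll creep on until it reaches the stop and the force jumps.

Request:
apply_moves(steps=[{"tx":0,"ty":1,"tz":0,"wx":0,"wy":0,"wz":0},{"tx":0,"ty":2,"tz":0,"wx":0,"wy":0,"wz":0},{"tx":0,"ty":3,"tz":0,"wx":0,"wy":0,"wz":0},{"tx":0,"ty":3,"tz":0,"wx":0,"wy":0,"wz":0}])

```text
time: 7.6
eef_pos: [0.4972, 0.1407, 0.2273]
tcp_rot: [0.99, -0.142, 0.003, -0.003]
contact_force: [0.5, 7.8, 7.4]
opening: 0.57
```

Request:
apply_moves(steps=[{"tx":0,"ty":1,"tz":0,"wx":0,"wy":0,"wz":0},{"tx":0,"ty":1,"tz":0,"wx":0,"wy":0,"wz":0}])

```text
time: 7.8
eef_pos: [0.4969, 0.1397, 0.2273]
tcp_rot: [0.99, -0.142, 0.003, -0.003]
contact_force: [0.9, 7.8, 7.3]
opening: 0.565
```

Request:
apply_moves(steps=[{"tx":0,"ty":1,"tz":0,"wx":0,"wy":0,"wz":0},{"tx":0,"ty":1,"tz":0,"wx":0,"wy":0,"wz":0}])

```text
time: 8.0
eef_pos: [0.4966, 0.1388, 0.2273]
tcp_rot: [0.99, -0.142, 0.003, -0.003]
contact_force: [0.6, 7.5, 8.1]
opening: 0.565
```

Request:
apply_moves(steps=[{"tx":0,"ty":1,"tz":0,"wx":0,"wy":0,"wz":0},{"tx":0,"ty":1,"tz":0,"wx":0,"wy":0,"wz":0}])

```text
time: 8.2
eef_pos: [0.4964, 0.1381, 0.2273]
tcp_rot: [0.99, -0.143, 0.004, -0.004]
contact_force: [1.2, 8.9, 6.8]
opening: 0.565
```

Request:
apply_moves(steps=[{"tx":0,"ty":1,"tz":0,"wx":0,"wy":0,"wz":0},{"tx":0,"ty":1,"tz":0,"wx":0,"wy":0,"wz":0}])

```text
time: 8.4
eef_pos: [0.4962, 0.1376, 0.2274]
tcp_rot: [0.99, -0.143, 0.004, -0.005]
contact_force: [2.8, 12.8, 6.2]
opening: 0.564
```

```bash
python3 look.py i top scene
```

```text
t 8.5 q [0.072 0.16  2.087 0.009 0.885 0.354] op 0.561 F fixture [-12.61  -1.19   5.99]
tcp fix [ 14.   31.9 227.4]
to (-22,31): [ -1.  -36.    0.4] 1 [-0.0101 -0.0064 -0.0036]
```

```bash
sleep 5
```

View pics/i_top.png

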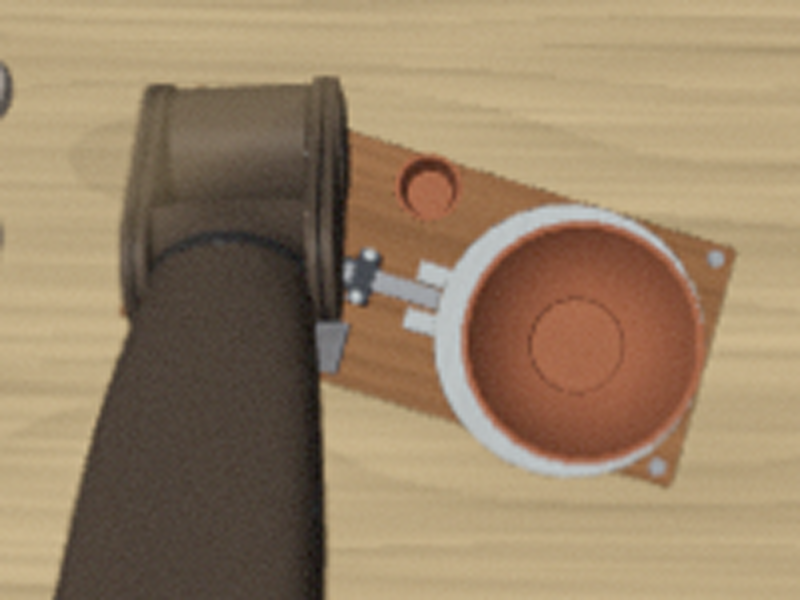

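View pics/i_scene.png

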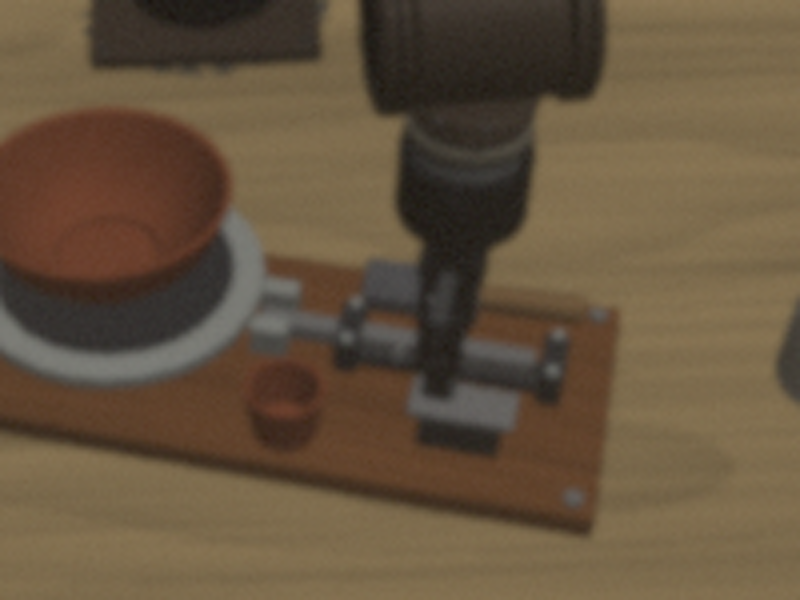

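The force climbed from 7.5 to 12.6 N with little travel: the stop. The bolt tip has travelled about 37 zoomed px (about 28 mm) since the start. I'll push 1 mm more, then lift straight up.

Request:
apply_moves(steps=[{"tx":0,"ty":1,"tz":0,"wx":0,"wy":0,"wz":0},{"tx":0,"ty":1,"tz":0,"wx":0,"wy":0,"wz":0},{"tx":0,"ty":1,"tz":0,"wx":0,"wy":0,"wz":0}])

```text
time: 8.8
eef_pos: [0.496, 0.1372, 0.2274]
tcp_rot: [0.99, -0.144, 0.004, -0.006]
contact_force: [3.4, 16.7, 5.1]
opening: 0.567
```

Request:
apply_moves(steps=[{"tx":0,"ty":0,"tz":-3,"wx":0,"wy":0,"wz":0},{"tx":0,"ty":0,"tz":-6,"wx":0,"wy":0,"wz":0},{"tx":0,"ty":0,"tz":-10,"wx":0,"wy":0,"wz":0},{"tx":0,"ty":-1,"tz":-14,"wx":0,"wy":0,"wz":0},{"tx":0,"ty":-4,"tz":-18,"wx":0,"wy":0,"wz":0},{"tx":0,"ty":-6,"tz":-25,"wx":0,"wy":0,"wz":0},{"tx":0,"ty":-6,"tz":-45,"wx":0,"wy":0,"wz":0},{"tx":0,"ty":-6,"tz":-80,"wx":0,"wy":0,"wz":0},{"tx":0,"ty":-6,"tz":-120,"wx":0,"wy":0,"wz":0},{"tx":0,"ty":-6,"tz":-150,"wx":0,"wy":0,"wz":0}])

```text
time: 9.8
eef_pos: [0.496, 0.1401, 0.3775]
tcp_rot: [0.99, -0.142, 0.001, 0.0]
contact_force: [-0.0, -0.2, 0.4]
opening: 0.566
```

```bash
python3 look.py j scene top
```

```text
t 9.9 q [ 7.800e-02 -4.700e-02  1.987e+00 -1.000e-03  1.191e+00  3.630e-01] op 0.566 F fixture [-0.07  1.22  0.49]
tcp fix [ 11.3  32.  380.9]
to (-22,31): [ -1.  -33.3   0.1] 1 [-0.0032 -0.0098 -0.0001]
```

```bash
sleep 5
```

```text
(no output)
```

View pics/j_scene.png

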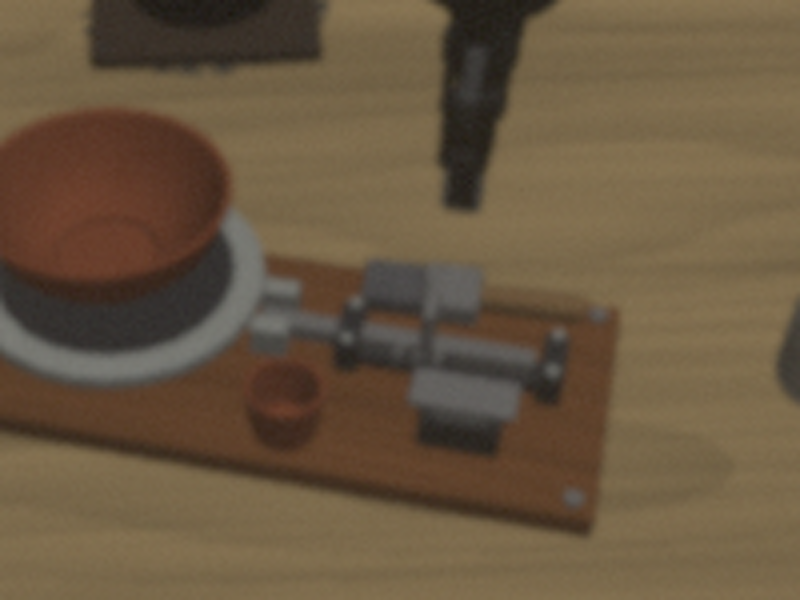

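The arm is clear. The catch plate is back at its original rows (zoomed 370–418), and the thumb plate has moved to about (430,300). I'll check both numerically against the start picture.

Run:
```python
from h import *
from plant import imaging
p=np.load("p.npy");c=imaging.read_camera("scene");a=cv2.imread("pics/scene0.png");b=c["img"][:,:,::-1].copy()
e=cv2.imread("pics/e_scene.png");g=lambda i:cv2.resize(i[90:240,260:460],None,fx=4,fy=4,interpolation=cv2.INTER_CUBIC)
A,B=g(a),g(b)
def sh(P,Q,x0,y0,x1,y1): return cv2.phaseCorrelate(np.float32(cv2.cvtColor(P[y0:y1,x0:x1],6)),np.float32(cv2.cvtColor(Q[y0:y1,x0:x1],6)),cv2.createHanningWindow((x1-x0,y1-y0),cv2.CV_32F))
r=(395,355,540,465)
print("catch start->now",sh(A,B,*r)); print("catch left part start->pressed",sh(A,e,400,365,480,460),"start->now",sh(A,B,400,365,480,460))
print("pot",sh(A,B,235,340,335,460),"bowl/wheel",sh(A,B,0,100,240,400),"blocks",sh(A,B,245,265,310,365))
print("predicted plate top px shift of 27mm", (proj(c,fx2w(p,[(0,0,78),(25.3,0,78),(27,0,78)]))-[260,90])*4)
t=imaging.read_camera("scene")
row=lambda I:[cv2.cvtColor(I,6)[285:305,x-1:x+2].mean().round() for x in range(410,495,4)]
print(row(A));print(row(B))
cv2.imwrite("pics/k.png",np.hstack([A[240:480,300:620],B[240:480,300:620]]))
```

```text
catch start->now ((-0.7245905773568353, 0.1395583054986531), 0.3120681824154324)
catch left part start->pressed ((-0.2267893711073654, 0.023448349502508847), 0.3352734384437402) start->now ((-0.04579410373339243, -0.6040916010700386), 0.35557912699878214)
pot ((-3.408875049092096, 0.3280228982312394), 0.24837588254610699) bowl/wheel ((0.07105930474797617, -0.6685457653152582), 0.3091905909644233) blocks ((0.13237654046830727, 0.36538142036114607), 0.4624362615744273)
predicted plate top px shift of 27mm [[475.84683842 304.22829366]
 [436.08103661 297.92798954]
 [433.41996929 297.50674309]]
[np.float64(70.0), np.float64(69.0), np.float64(70.0), np.float64(74.0), np.float64(83.0), np.float64(90.0), np.float64(92.0), np.float64(93.0), np.float64(94.0), np.float64(94.0), np.float64(95.0), np.float64(95.0), np.float64(95.0), np.float64(94.0), np.float64(91.0), np.float64(91.0), np.float64(91.0), np.float64(89.0), np.float64(85.0), np.float64(81.0), np.float64(81.0), np.float64(83.0)]
[np.float64(71.0), np.float64(70.0), np.float64(70.0), np.float64(74.0), np.float64(82.0), np.float64(90.0), np.float64(93.0), np.float64(91.0), np.float64(93.0), np.float64(95.0), np.float64(97.0), np.float64(97.0), np.float64(97.0), np.float64(97.0), np.float64(97.0), np.float64(96.0), np.float64(95.0), np.float64(90.0), np.float64(85.0), np.float64(82.0), np.float64(83.0), np.float64(83.0)]
```

View pics/j_top.png

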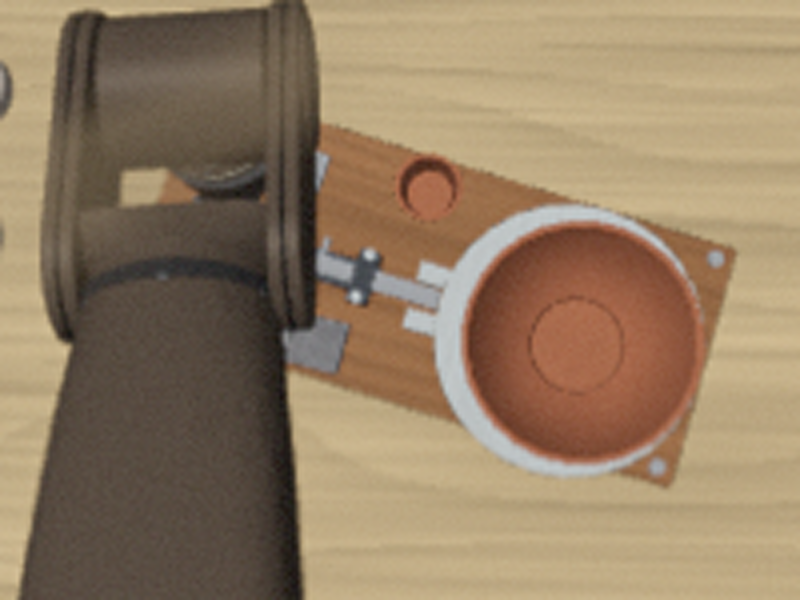

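```bash
sleep 5
```

```text
(no output)
```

View pics/k.png

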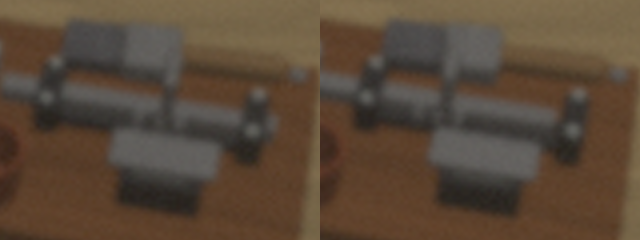

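Run:
```python
import cv2,numpy as np
g=lambda i:cv2.resize(i[90:240,260:460],None,fx=4,fy=4,interpolation=cv2.INTER_CUBIC)
S={"start":g(cv2.imread("pics/scene0.png")),"pressed":cv2.imread("pics/e_scene.png"),"now":cv2.imread("pics/j_scene.png")}
for x in (430,460):
  for n,I in S.items(): print(x,n,[int(v) for v in I[360:440:5,x-6:x+7].mean((1,2))])
```

```text
430 start [60, 63, 82, 93, 95, 95, 94, 94, 91, 78, 59, 52, 47, 39, 38, 36]
430 pressed [59, 54, 49, 56, 80, 94, 98, 98, 97, 98, 95, 80, 59, 43, 37, 38]
430 now [64, 65, 83, 95, 96, 97, 96, 96, 93, 79, 61, 53, 47, 41, 39, 37]
460 start [65, 63, 67, 81, 91, 94, 94, 94, 95, 92, 78, 67, 58, 49, 41, 38]
460 pressed [68, 66, 55, 48, 57, 82, 95, 98, 98, 98, 98, 96, 84, 59, 42, 38]
460 now [60, 56, 62, 82, 93, 97, 96, 97, 97, 93, 80, 67, 59, 51, 41, 37]
```

The catch profile now matches the start picture and differs clearly from the pressed one. Handing in.

```bash
python3 -c "
from plant import ctrl;print(ctrl.sign_off())"
```

```text
the job is handed in; nothing more can be done
None
```

The banding wheel should now be locked: the bolt is home between the stop blocks and the catch has sprung back up. I handed the job in at about 10 s of the 35 s allowed; no verdict is reported.

I held the catch about 8 mm down with one fingertip and pushed the thumb plate about 27 mm with the other. The push force rose from about 7.5 N to 17 N as the bolt met its stop. Then I lifted straight up and moved clear.

**Last checks**
- **Bolt:** the thumb plate moved about 42 zoomed pixels in the scene picture, against 42.4 predicted for 27 mm. I read that position by eye, which leaves about 1 mm of doubt; the force rise at the stop is the stronger evidence.
- **Catch:** its brightness profile matches the start picture and clearly differs from the pressed one, so it is fully up.
- **Wheel, stop blocks, bowl and pot:** they look unmoved. An automatic shift estimate gave about 3 zoomed pixels (roughly 2 mm) for the pinch pot. It had low confidence and also failed to see the catch's known press, so I relied on the pictures.
- **Other tools:** the brush looked unmoved in the last pictures. I did not re-measure the mug, jar, puck or scraper, but the arm never came near them.
- **Contact:** the force reading was near zero after lifting clear.

The first move call was refused because its rows lacked some keys; nothing moved.

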